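Fill the scone board and hold the dusting stencil over it

ROBOT

A 6-joint arm with a two-finger parallel gripper is mounted at the origin on the work surface. World frame = base frame: x ahead of the robot, y to its left, z up, the work surface at z = 0. Lengths are in mm, angles in rad, forces in N, time in s.
With the tool pointing down it reaches from about 300 to 850 mm from the base axis. Payload 4.2 kg.
Tool frame: the origin (TCP) lies midway between the tips of the shut fingers; the grasp point (between the pads) lies 19 mm behind it; z points along the fingers, y is the line along which they close (so a half turn about z gives the same grasp; the last joint's range is limited). The gripper opens to 91 mm and grips with 3 to 60 N. Pads are 32 mm wide; open, the fingers measure 118 mm over their backs; the gripper's body (76 mm by 178 mm) begins 60 mm behind the grasp point.
Start: joints at [-1.331, 0.32, 1.565, -0, 1.257, -0.02], TCP at [147.713, -555.72, 213.976] pointing down, gripper open.
Joint ranges: [-3.11, 3.11], [-0.84, 2.01], [0.21, 2.61], [-1.34, 4.49], [0.05, 2.63], [-2.56, 2.56]. Speed limits (rad/s): [2.57, 2.57, 3.14, 3.14, 3.14, 3.14].

INTERFACE

Orientations are given as [roll, pitch, yaw] about the fixed x, y, z axes, in that order (R = Rz(yaw) Ry(pitch) Rx(roll)).
In Python, from cell import ctrl gives the robot as it stands.
- The arm moves only by the tool send_rows, never from a script. Its argument "commands" is one flat list of numbers, 6 for each row, row after row: the shift along the tool's x, y, z normalised to -1 to 1, where 1 is 500 mm, then the turn, a rotation vector about the tool's x, y, z normalised to -1 to 1, where 1 is 60 degrees. A call has 1 to 12 rows; each row is the pose to reach, as a shift and turn from the pose commanded when the call began, along the tool's axes at that moment; what a row does not reach only later rows make up. A row lasts 1/12 s, in which the tool goes at most 41.7 mm and 7.16 degrees, less where a joint would pass 70% of its speed; a pose out of reach is approached as far as the arm can. A call with a number of a shift or a turn outside -1 to 1 is refused whole. A call with a gripper value outside its range is refused whole. "grip" is the opening, from 0 (shut) to 1 (fully open), set as the call begins (left out, the last holds). The fingers move at their own pace and stop on an object; the grip force is fixed at half the most. Time passes only in rows, so rows that repeat a pose let the fingers close. It gives the time, the measured TCP pose, the force, the opening and the grip force at its end, in the units of the state.
- ctrl.sense(): the state, without advancing time (a new reading comes with each control period).
- ctrl.capture(name): name is "side" or "top" or "wrist"; returns (picture, depth): 420x560x3 uint8, red, green, blue; 420x560 float32, mm along the optical axis (not along the pixel's ray), 0 where there is no reading.
- ctrl.camera_info(name): a dict with "K" (3x3 intrinsics, pixels), "D" ([k1, k2, p1, p2, k3] as OpenCV has them; the pictures are not rectified), "camera_from_world" (4x4, takes a point from world to camera coordinates); the wrist camera has in their place "hand_eye" (4x4, takes a point from camera to tool coordinates, whose origin is the TCP and whose axes are the flange's). Camera axes: x right, y up, looking along -z (the intrinsics and any distortion apply to the point x, -y, -z); pixel columns grow to the right and rows downward; lengths in mm; the calibration is good to about 2 mm. A picture is of the moment at which its call begins: read the wrist's pose just before it. camera_info takes no time and is no camera call.
- ctrl.hand_in(): hands the job in; it is judged then, once.
Trained networks look in the newest picture that a camera, given by its name, has taken for a name from the list of things; names that differ only in an ending like _2 or _b are one class to them, and where a whole thing is asked for, a point or a joint stands for the part that bears it (a point fixed in the world has none). Each returns a list of dicts, best first, with "conf" (0 to 1); they miss things now and then, are a little off and sometimes report something else, mostly with a low value. They report only what shows in the picture. A call takes as long as a camera call. They do not tell look-alikes from the thing itself.
- ctrl.find_in(camera, name): "point" ([x, y, z] in mm, in world coordinates, good to about 4 mm: the middle of the surface that is visible of it).
- ctrl.masks_of(camera, name): "region" (420x560 bool, what is visible of it).
The state is a dict: "t": time; "qpos": joint angles; "qd": joint speeds; "effort": joint torques, N m; "tcp_pos": TCP position; "eef_rot": TCP orientation; "wrist_force": force on the tool from outside, world axes, zero at the start; "wrist_torque": the same for the moment, N m; "gripper_width": finger opening in mm; "grip_force": force on a finger pad.
Only numpy, scipy, OpenCV 4.12 (cv2) and the standard library are available. Lean on these libraries where they do the work, as an engineer would, in place of code of your own. Each camera call takes 0.05 s, during which the arm holds its last target. There are 200 camera calls.

TASK

Make the serving board up to four scones by bringing two from the cooling rack, one upright in each empty hollow, and leave the other scone on the rack. Then take the teal dusting stencil by its wooden grip, carry it over the things standing in between without disturbing them, and stop with it level over the board, square to it, each flower centred over a scone, about a centimetre above the scone tops and not touching them. Finish while still holding it there, ready for me to dust the sugar: do not put it down or let go, and never let the stencil touch a scone.

Things in the scene. Friction and masses are not known exactly. Their poses are not given: they have to be found in the camera images.
- board: fixed square bamboo serving board, 200 x 200 x 20 mm, dark strip inlaid along its x axis, four round hollows 68 mm across, 5 mm deep, centred at x, y = +-42 mm in its frame (floors 15 mm above the table). Origin: centre of its underside, on the table; z up; any yaw. At the start two neighbouring hollows hold a scone each and two are empty
- hollow0 (a point): centre of the floor of a hollow of the board, at x = 42, y = 42 mm in the board's frame, 5 mm below the board's top
- hollow1 (a point): centre of the floor of a hollow of the board, at x = -42, y = 42 mm in the board's frame, 5 mm below the board's top
- hollow2 (a point): centre of the floor of a hollow of the board, at x = -42, y = -42 mm in the board's frame, 5 mm below the board's top
- hollow3 (a point): centre of the floor of a hollow of the board, at x = 42, y = -42 mm in the board's frame, 5 mm below the board's top
- rack: fixed wire cooling rack, 280 mm (its x) by 120 mm (its y), its wires' top 16 mm above the table. Origin: centre of its underside, on the table. Three scones stand on it in a row along its x axis, about 88 mm apart
- scone0: round scone, 56 mm across, 38 mm high, brown top, about 60 g, firm; straight sides from 4 to 29 mm above its base, edges rounded. Origin: centre of its underside; z up. At the start it stands in a hollow of the board
- scone1: round scone, 56 mm across, 38 mm high, brown top, about 60 g, firm; straight sides from 4 to 29 mm above its base, edges rounded. Origin: centre of its underside; z up. At the start it stands in a hollow of the board
- scone2: round scone, 56 mm across, 38 mm high, brown top, about 60 g, firm; straight sides from 4 to 29 mm above its base, edges rounded. Origin: centre of its underside; z up. At the start it stands on the cooling rack
- scone3: round scone, 56 mm across, 38 mm high, brown top, about 60 g, firm; straight sides from 4 to 29 mm above its base, edges rounded. Origin: centre of its underside; z up. At the start it stands on the cooling rack
- scone4: round scone, 56 mm across, 38 mm high, brown top, about 60 g, firm; straight sides from 4 to 29 mm above its base, edges rounded. Origin: centre of its underside; z up. At the start it stands on the cooling rack
- stencil: dusting stencil lying flat on the table: square teal acrylic plate 164 x 164 x 3 mm pierced with four flowers centred at x, y = +-42 mm (matching the hollows; any quarter turn fits), with a wire bail and wooden grip; 62 mm high, about 160 g in all. Origin: centre of the plate's underside; z up; the grip runs along its x axis
- stencil_grip (a point): centre of the stencil's wooden grip: a bar 64 mm long (stencil's x) and 20 x 20 mm in section, right above the plate's centre, 52 mm above the plate's underside; a wire leg at each end of the bar, free space under it and to both sides
- jam_jar: bystander: loose jam jar with a red lid, 68 mm across, 95 mm high, standing between the stencil and the board. Origin: centre of its underside
- tin: bystander: loose purple tin with a steel lid, 70 mm across, 100 mm high, standing between the stencil and the board. Origin: centre of its underside
- cutter: bystander: loose round steel biscuit cutter with a strap handle, 64 mm across, 87 mm high in all, standing between the stencil and the board. Origin: centre of its lower edge
Things that resemble listed ones, but are neither listed nor needed, are in the scene too. What is shaped like the scone0 but green or pink is not meant.

How it is judged:
By the outcome, as a careful person would: the job done as asked, in the order asked, and still so for the second after the job is handed in, while the arm keeps its last pose, push and grip.
It also fails if it takes over 72 s, if anything falls off the work surface, if the arm or the gripper's body presses on something with over 40 N, if the wrist force passes 120 N, or if a joint passes its speed limit or range.

## Working session

There is one attempt and no reset: what is moved stays moved. The work goes in short steps, Python scripts to look and compute and a tool call to move; the robot and the scene stay as the last step left them, time stands still between calls to the robot, and variables do not carry over. Pictures are saved under pics/ and viewed, at most 10 in all, crops included, and the job is handed in when it is done.

Besides the shell and the picture viewer there is one more tool, called after ">>>" in YAML: its name, and indented under it one key for each argument. send_rows: Moves the arm, as the interface text tells. Its arguments: {"type":"object","properties":{"commands":{"type":"array"},"grip":{"type":"number"}},"required":["commands"]}

```bash
ls; mkdir -p pics
cat > h.py <<'E'
import numpy as np, cv2
from cell import ctrl
from scipy.spatial.transform import Rotation as R
def cap(n):
    return ctrl.capture(n)
def tool():
    s=ctrl.sense(); T=np.eye(4); T[:3,:3]=R.from_euler('xyz',s['eef_rot']).as_matrix(); T[:3,3]=s['tcp_pos']; return T
def wfc(n,T=None):
    i=ctrl.camera_info(n)
    if 'hand_eye' in i: return (tool() if T is None else T)@np.array(i['hand_eye'])
    return np.linalg.inv(np.array(i['camera_from_world']))
def pts(n,uv,d,T=None):
    i=ctrl.camera_info(n); uv=np.asarray(uv,float).reshape(-1,1,2)
    p=cv2.undistortPoints(uv,np.array(i['K'],float),np.array(i['D'],float)).reshape(-1,2)
    d=np.asarray(d,float).reshape(-1)
    c=np.stack([p[:,0]*d,-p[:,1]*d,-d,np.ones_like(d)],1)
    return (wfc(n,T)@c.T).T[:,:3]
def cloud(n,dep,T=None):
    v,u=np.mgrid[:420,:560]; return pts(n,np.stack([u,v],-1).reshape(-1,2),dep.ravel(),T).reshape(420,560,3)
E
python3 - <<'E'
from h import *
for n in ['top','side']:
    im,d=cap(n); cv2.imwrite(f'pics/{n}0.png',im[...,::-1]); np.savez(f'{n}0.npz',im=im,d=d)
    for k in ['board','rack','scone0','stencil','stencil_grip','jam_jar','tin','cutter','hollow0']:
        print(n,k,[(np.round(r['point']).tolist(),round(r['conf'],2)) for r in ctrl.find_in(n,k)][:9])
print(ctrl.sense())
E
```

```text
pics
top board [([527.0, 298.0, 24.0], 0.76)]
top rack [([507.0, -327.0, 15.0], 0.57), ([431.0, 40.0, 94.0], 0.32)]
top scone0 [([595.0, 322.0, 54.0], 0.89), ([738.0, 305.0, 38.0], 0.84), ([568.0, 242.0, 53.0], 0.77), ([729.0, 187.0, 37.0], 0.68), ([515.0, -344.0, 51.0], 0.63), ([773.0, 77.0, 35.0], 0.61), ([595.0, -334.0, 50.0], 0.57), ([432.0, -333.0, 53.0], 0.56)]
top stencil [([498.0, -122.0, 0.0], 0.85), ([597.0, -337.0, 51.0], 0.42)]
top stencil_grip [([496.0, -120.0, 3.0], 0.65), ([592.0, 321.0, 54.0], 0.16)]
top jam_jar [([431.0, 42.0, 93.0], 0.8), ([652.0, 57.0, 53.0], 0.27)]
top tin []
top cutter [([651.0, 56.0, 55.0], 0.55)]
top hollow0 [([527.0, 292.0, 20.0], 0.65)]
side board [([511.0, 322.0, 16.0], 0.86)]
side rack [([482.0, -305.0, 13.0], 0.92), ([639.0, 55.0, 40.0], 0.54)]
side scone0 [([582.0, 330.0, 55.0], 0.97), ([504.0, -334.0, 47.0], 0.92), ([719.0, 194.0, 36.0], 0.83), ([723.0, 313.0, 38.0], 0.67), ([760.0, 93.0, 34.0], 0.65), ([592.0, -323.0, 54.0], 0.63), ([554.0, 254.0, 53.0], 0.61)]
side stencil [([489.0, -111.0, 4.0], 0.66)]
side stencil_grip [([490.0, -113
[... 246 characters left out ...]
': 1.0, 'qpos': array([-1.33101008e+00,  3.19596409e-01,  1.56452058e+00, -1.14269252e-05,
        1.25740734e+00, -1.99638233e-02]), 'qd': array([ 4.61879297e-05, -1.11811048e-04,  7.28607427e-04, -1.91540603e-04,
        1.56599292e-03,  6.19353102e-04]), 'effort': array([-1.81335588e-03, -4.12362885e+01, -2.32228518e+01,  7.21578486e-02,
        3.76082584e-02, -1.33397140e-05]), 'tcp_pos': array([ 147.70046277, -555.70946813,  213.97000454]), 'eef_rot': array([3.14152456e+00, 1.22323695e-05, 2.59753595e-01]), 'wrist_force': array([-0.18765524,  0.13442136,  1.30436056]), 'wrist_torque': array([-0.03356037, -0.01181865, -0.03945728]), 'grip_force': 0.0, 'gripper_width': 90.90123553836325}
```

View pics/top0.png

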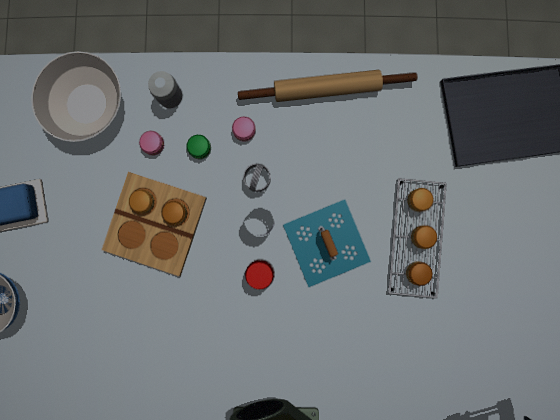

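Run:
```python
from h import *
z=np.load('top0.npz'); im,d=z['im'],z['d']; P=cloud('top',d); ok=d>0
X,Y,Z=P[...,0],P[...,1],P[...,2]
hsv=cv2.cvtColor(im,cv2.COLOR_RGB2HSV)
def fit(m,nm):
    n,l,s,c=cv2.connectedComponentsWithStats(m.astype(np.uint8))
    for i in range(1,n):
        if s[i,4]>60:
            q=P[l==i]; (cx,cy),r=cv2.minEnclosingCircle(q[:,:2].astype(np.float32)); mr=cv2.minAreaRect(q[:,:2].astype(np.float32))
            print(nm,s[i,4],'med',np.round(np.median(q,0),1),'circ',round(cx,1),round(cy,1),round(r,1),'rect',np.round(mr[0],1),np.round(mr[1],1),round(mr[2],1),'px',c[i].round(),'rgb',np.median(im[l==i],0))
fit(ok&(Z>44)&(Z<65),'z44-65'); fit(ok&(Z>75),'z75+')
fit(ok&(Z>28)&(Z<44),'z28-44')
b=ok&(Z>10)&(Z<30)&(Y>180); fit(b,'board')
t=ok&(hsv[...,0]>80)&(hsv[...,0]<100)&(hsv[...,1]>80); fit(t,'teal')
print(np.median(Z[(Y>-100)&(Y<0)&ok&(Z<20)]))
```

```text
z44-65 1085 med [886.7 537.6  54.4] circ 841.6 480.9 103.8 rect [844.8 486.1] [195.2 205.4] 56.5 px [64. 88.] rgb [82. 79. 75.]
z44-65 1488 med [ 879.1 -118.2   48.9] circ 877.8 -120.3 129.8 rect [ 879.7 -120.1] [ 42.3 259.3] 6.3 px [328.  83.] rgb [123.  97.  64.]
z44-65 72 med [837. 252.  54.] circ 850.7 264.4 29.1 rect [842.6 258.8] [19.7 58.3] 34.6 px [171.  97.] rgb [29. 29. 30.]
z44-65 1080 med [585.7 622.9  60.3] circ 585.7 632.7 56.3 rect [588.  630.4] [85.3 84.7] 11.8 px [ 15. 203.] rgb [42. 68. 96.]
z44-65 414 med [ 602.8 -337.4   51.4] circ 602.4 -338.8 27.9 rect [ 602.2 -337.4] [54.9 52.8] 3.6 px [421. 199.] rgb [132.  90.  42.]
z44-65 404 med [593.4 323.4  51.2] circ 593.5 324.7 28.0 rect [592.7 325.6] [53.8 53.7] 18.3 px [140. 201.] rgb [127.  85.  37.]
z44-65 428 med [566.1 244.2  51.1] circ 566.5 245.8 28.4 rect [567.3 245.2] [54.5 54.1] 40.6 px [173. 213.] rgb [121.  76.  31.]
z44-65 416 med [ 516.4 -344.6   51.5] circ 516.0 -346.6 27.8 rect [ 515.3 -346.6] [52.5 53.9] 89.3 px [425. 236.] rgb [122.   77.5  34. ]
z44-65 260 med [ 499.  -119.4   59.4] circ 497.9 -120.1
[... 1982 characters left out ...]
203.] rgb [10. 20. 30.]
board 1910 med [851.7 498.8  21. ] circ 842.0 481.9 87.7 rect [842.3 481.7] [170.7 170.3] 36.4 px [ 80. 100.] rgb [130. 125. 119.]
board 61 med [837.  251.3  20.3] circ 852.2 263.0 28.1 rect [844.3 256.4] [20.5 56.3] 39.8 px [174. 101.] rgb [27. 27. 28.]
board 5842 med [529.  298.6  18.3] circ 542.8 298.6 139.4 rect [542.5 299.7] [203.  199.6] 72.1 px [153. 226.] rgb [128. 101.  67.]
board 480 med [565.3 594.8  12.4] circ 584.5 638.2 78.8 rect [585.  636.3] [107.7 125. ] 12.6 px [ 31. 208.] rgb [117.5 114.5 112.5]
teal 3863 med [ 498.8 -116.2    1.5] circ 498.3 -119.9 114.5 rect [ 498.8 -119.4] [164.1 164.3] 22.7 px [326. 243.] rgb [ 44.  98. 112.]
-1.2686442858806686
```

The top view shows the board around (153,226), with its scones at (141,201) and (173,213) and its empty hollows at (131,234) and (164,246). The rack scones are at (421,199), (425,236) and (420,273), and the stencil grip is at (329,243). The jar is at (259,275), the tin at (258,224) and the cutter at (257,178).

```bash
cat >> h.py <<'E'
def to(p,yaw,T=None,roll=np.pi):
    """shift/turn (normalised) from T to world pose pointing down"""
    T=tool() if T is None else T
    G=R.from_euler('xyz',[roll,0,yaw]).as_matrix(); s=T[:3,:3].T@(np.array(p)-T[:3,3])
    r=R.from_matrix(T[:3,:3].T@G).as_rotvec(degrees=True)
    print('row',np.round(np.r_[s/500,r/60],4).tolist(),'dist',round(np.linalg.norm(s)),'rows',round(max(np.linalg.norm(s)/41.7,np.linalg.norm(r)/7.16),1))
    return np.block([[G,np.array(p,float).reshape(3,1)],[0,0,0,1]])
E
python3 -c "
from h import *
to([516,-346,180],0)"
```

```text
row [0.8196, -0.2162, 0.0679, 0.0001, 0.0, 0.248] dist 425 rows 10.2
```

>>> send_rows:
  commands: [0.82,-0.216,0.068,0,0,0.248,0.82,-0.216,0.068,0,0,0.248,0.82,-0.216,0.068,0,0,0.248,0.82,-0.216,0.068,0,0,0.248,0.82,-0.216,0.068,0,0,0.248,0.82,-0.216,0.068,0,0,0.248,0.82,-0.216,0.068,0,0,0.248,0.82,-0.216,0.068,0,0,0.248,0.82,-0.216,0.068,0,0,0.248,0.82,-0.216,0.068,0,0,0.248,0.82,-0.216,0.068,0,0,0.248,0.82,-0.216,0.068,0,0,0.248]
  grip: 1

```text
t: 2.0
tcp_pos: [518.9, -343.8, 179.1]
eef_rot: [-3.141, -0.0, 0.005]
wrist_force: [0.0, 0.7, -0.3]
gripper_width: 91.2
grip_force: 0.0
```

```bash
cat >> h.py <<'E'
def blobs(P,m,nm,mn=60,im=None):
    n,l,s,c=cv2.connectedComponentsWithStats(m.astype(np.uint8))
    for i in range(1,n):
        if s[i,4]>mn:
            q=P[l==i]; (cx,cy),r=cv2.minEnclosingCircle(q[:,:2].astype(np.float32)); mr=cv2.minAreaRect(q[:,:2].astype(np.float32))
            print(nm,s[i,4],'med',np.round(np.median(q,0),1),'mx',q[:,2].max().round(1),'circ',round(cx,1),round(cy,1),round(r,1),'rect',np.round(mr[0],1),np.round(mr[1],1),round(mr[2],1),'px',c[i].round())
E
python3 - <<'E'
from h import *
s=ctrl.sense();print(s['t'],s['tcp_pos'],s['eef_rot'])
T=tool();im,d=cap('wrist');cv2.imwrite('pics/w1.png',im[...,::-1])
P=cloud('wrist',d,T);Z=P[...,2]
blobs(P,(d>0)&(Z>40)&(Z<65),'sc',300); print(ctrl.camera_info('wrist')['hand_eye'])
E
```

```text
2.0 [ 518.94225938 -343.83835994  179.13335666] [-3.14081441e+00 -1.48021731e-04  4.56491688e-03]
sc 3469 med [ 603.4 -339.6   53.9] mx 57.1 circ 603.2 -339.6 28.1 rect [ 603.5 -339.5] [55.5 55.2] 89.8 px [282. 103.]
sc 2813 med [ 517.9 -347.    53.7] mx 56.9 circ 515.2 -347.3 28.3 rect [ 515.5 -347.5] [55.4 55.1] 1.0 px [290. 202.]
sc 1976 med [ 509.8 -120.2   60.7] mx 64.8 circ 509.5 -120.6 31.1 rect [ 507.8 -116.7] [61.5 21.5] 22.9 px [ 34. 211.]
sc 686 med [ 417.4 -335.    53.8] mx 56.5 circ 419.9 -335.2 26.4 rect [ 415.  -335.2] [20.6 52.7] 0.0 px [277. 303.]
[[-7.66282949e-04  9.70151137e-01  2.42499865e-01  6.86620238e+01]
 [ 9.99999702e-01  7.66684250e-04  9.27139633e-05 -8.96285204e-01]
 [-9.59742705e-05  2.42499864e-01 -9.70151435e-01 -1.71324858e+02]
 [ 0.00000000e+00  0.00000000e+00  0.00000000e+00  1.00000000e+00]]
```

View pics/w1.png

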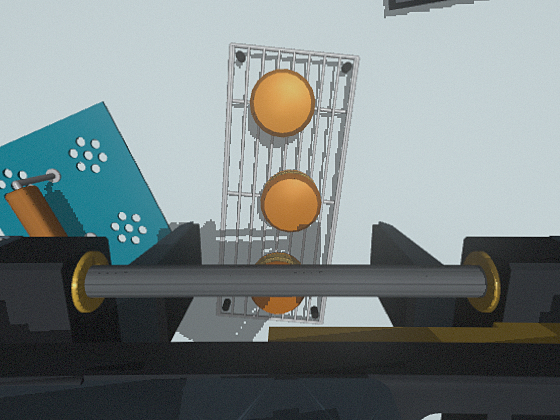

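The wrist view shows the middle scone at (290,202), the outer ones at (282,103) and (277,303), and the stencil's grip at the left. I'm grasping the middle scone.

>>> send_rows:
  commands: [0,0.002,0.2,0,0,0,0,0.002,0.2,0,0,0,0,0.002,0.26,0,0,0,0,0.002,0.312,0,0,0,0,0.002,0.312,0,0,0,0,0.002,0.312,0,0,0,0,0.002,0.312,0,0,0]

```text
t: 2.63
tcp_pos: [515.9, -348.4, 25.4]
eef_rot: [3.14, -0.001, -0.001]
wrist_force: [-0.8, -0.5, -0.4]
gripper_width: 91.2
grip_force: 0.0
```

>>> send_rows:
  commands: [0,0,0,0,0,0,0,0,0,0,0,0,0,0,0,0,0,0,0,0,0,0,0,0,0,0,0,0,0,0,0,0,0,0,0,0,0,0,0,0,0,0,0,0,0,0,0,0]
  grip: 0

```text
t: 3.3
tcp_pos: [516.4, -347.1, 24.3]
eef_rot: [3.141, -0.0, 0.0]
wrist_force: [-0.9, 0.9, 3.8]
gripper_width: 55.2
grip_force: 30.0
```

>>> send_rows:
  commands: [0,0,-0.15,0,0,0,0,0,-0.3,0,0,0,0,0,-0.3,0,0,0,0,0,-0.3,0,0,0,0,-0.1,-0.3,0,0,0,0,-0.6,-0.3,0,0,0,0,-0.6,-0.3,0,0,0,0,-0.6,-0.3,0,0,0,0,-0.6,-0.3,0,0,0,0,-0.6,-0.3,0,0,0,0,-0.6,-0.3,0,0,0,0,-0.6,-0.3,0,0,0]

```text
t: 4.3
tcp_pos: [515.2, -41.6, 173.7]
eef_rot: [-3.139, 0.001, 0.004]
wrist_force: [0.3, -0.4, -0.4]
gripper_width: 55.2
grip_force: 30.0
```

>>> send_rows:
  commands: [-0.112,-0.61,-0.052,0,0,-0.452,-0.112,-0.61,-0.052,0,0,-0.452,-0.112,-0.61,-0.052,0,0,-0.452,-0.112,-0.61,-0.052,0,0,-0.452,-0.112,-0.61,-0.052,0,0,-0.452,-0.112,-0.61,-0.052,0,0,-0.452,-0.112,-0.61,-0.052,0,0,-0.452,-0.112,-0.61,-0.052,0,0,-0.452,-0.112,-0.61,-0.052,0,0,-0.452,-0.112,-0.61,-0.052,0,0,-0.452,-0.112,-0.61,-0.052,0,0,-0.452,-0.112,-0.61,-0.052,0,0,-0.452]

```text
t: 5.3
tcp_pos: [460.3, 256.6, 199.6]
eef_rot: [3.141, 0.001, 0.472]
wrist_force: [-0.3, 0.1, -0.8]
gripper_width: 55.5
grip_force: 30.0
```

Run:
```python
from h import *
s=ctrl.sense();print(s['t'],s['tcp_pos'],s['eef_rot'],s['gripper_width'])
T=tool();im,d=cap('wrist');cv2.imwrite('pics/w2.png',im[...,::-1]);np.savez('w2.npz',im=im,d=d,T=T)
P=cloud('wrist',d,T);Z=P[...,2]
blobs(P,(d>0)&(Z>40)&(Z<65),'sc',300)
blobs(P,(d>0)&(Z>17)&(Z<25),'top',3000)
blobs(P,(d>0)&(Z>10)&(Z<17.5),'hol',300)
```

```text
5.3 [460.31250429 256.5771241  199.58667857] [3.14102217e+00 9.70294806e-04 4.71860428e-01] 55.54915913944203
sc 3246 med [591.  323.1  53.1] mx 56.4 circ 594.3 325.5 28.5 rect [590.2 323.2] [47.4 55.4] 26.9 px [285.  27.]
sc 3098 med [567.1 247.7  52.9] mx 56.6 circ 568.0 246.1 28.5 rect [568.  246.5] [56.1 55.2] 28.5 px [349.  96.]
sc 558 med [635.1  76.4  46.5] mx 56.2 circ 642.3 65.3 26.3 rect [638.  71.] [52.7 14.4] 37.2 px [552. 115.]
sc 1142 med [548.6  74.   53.5] mx 64.9 circ 549.5 48.4 34.7 rect [546.1  63.1] [69.4 31. ] 12.8 px [500. 201.]
top 23701 med [542.  294.5  20.6] mx 23.8 circ 543.1 300.0 140.8 rect [542.2 299.6] [201.  201.4] 72.3 px [285.  98.]
hol 646 med [575.7 319.5  15.9] mx 17.5 circ 595.0 326.6 33.7 rect [587.2 323.7] [50.3 66.8] 20.4 px [281.  50.]
hol 3698 med [515.8 352.9  15.9] mx 17.5 circ 515.3 352.5 34.1 rect [514.9 352.1] [66.9 67.3] 84.8 px [225.  97.]
hol 612 med [563.4 268.7  16. ] mx 17.5 circ 569.8 247.0 34.2 rect [566.8 252.8] [68.3 53.4] 27.1 px [328.  93.]
hol 312 med [638.9  77.4  13.9] mx 17.5 circ 649.1 56.4 30.7 rect [642.2  67.1] [61.4 25.8] 32.6 px [530. 112.]
hol 3270 med [490.  272.3  15.8] mx 17.5 circ 489.7 272.1 33.9 rect [489.1 272.2] [66.8 67.2] 27.3 px [285. 157.]
```

View pics/w2.png

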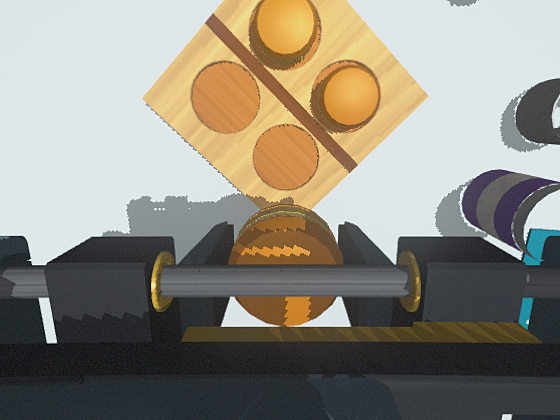

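The wrist view shows the board with empty hollows at (225,97) and (285,157), scones at (285,27) and (349,96), and one scone held firmly. I'm placing it in the first of those hollows.

>>> send_rows:
  commands: [0.185,-0.117,0.1,0,0,0,0.185,-0.117,0.1,0,0,0,0.185,-0.117,0.15,0,0,0,0.185,-0.117,0.23,0,0,0,0.185,-0.117,0.3,0,0,0,0.185,-0.117,0.32,0,0,0,0.185,-0.117,0.335,0,0,0,0.185,-0.117,0.345,0,0,0,0.185,-0.117,0.353,0,0,0,0.185,-0.117,0.353,0,0,0,0.185,-0.117,0.353,0,0,0]

```text
t: 6.27
tcp_pos: [516.9, 352.6, 25.4]
eef_rot: [-3.141, -0.003, 0.473]
wrist_force: [0.8, 0.4, 0.1]
gripper_width: 55.3
grip_force: 30.0
```

>>> send_rows:
  commands: [0,0,0,0,0,0,0,0,0,0,0,0,0,0,0,0,0,0,0,0,0,0,0,0,0,0,0,0,0,0,0,0,-0.08,0,0,0,0,0,-0.16,0,0,0,0,0,-0.24,0,0,0,0,0,-0.3,0,0,0,0,0,-0.3,0,0,0]
  grip: 1

```text
t: 7.1
tcp_pos: [519.2, 354.5, 181.3]
eef_rot: [-3.14, -0.014, 0.473]
wrist_force: [0.7, 0.2, 0.2]
gripper_width: 91.2
grip_force: 0.0
```

>>> send_rows:
  commands: [-0.237,0.656,0,0,0,0.452,-0.237,0.656,0,0,0,0.452,-0.237,0.656,0,0,0,0.452,-0.237,0.656,0,0,0,0.452,-0.237,0.656,0,0,0,0.452,-0.237,0.656,0,0,0,0.452,-0.237,0.656,0,0,0,0.452,-0.237,0.656,0,0,0,0.452,-0.237,0.656,0,0,0,0.452]

```text
t: 7.85
tcp_pos: [559.9, 1.5, 173.0]
eef_rot: [3.139, 0.0, -0.003]
wrist_force: [0.5, -0.4, 0.1]
gripper_width: 91.2
grip_force: 0.0
```

>>> send_rows:
  commands: [0.088,0.692,0,0,0,0,0.088,0.692,0,0,0,0,0.088,0.692,0,0,0,0,0.088,0.692,0,0,0,0,0.088,0.692,0,0,0,0,0.088,0.692,0,0,0,0,0.088,0.692,0,0,0,0,0.088,0.692,0,0,0,0,0.088,0.692,0,0,0,0,0.088,0.692,0,0,0,0,0.088,0.692,0.08,0,0,0,0.088,0.692,0.1,0,0,0]

```text
t: 8.85
tcp_pos: [601.4, -337.9, 118.7]
eef_rot: [-3.137, 0.007, -0.0]
wrist_force: [-0.7, 0.9, -1.7]
gripper_width: 91.2
grip_force: 0.0
```

>>> send_rows:
  commands: [0,0,0.08,0,0,0,0,0,0.14,0,0,0,0,0,0.18,0,0,0,0,0,0.199,0,0,0,0,0,0.199,0,0,0,0,0,0.199,0,0,0,0,0,0.199,0,0,0]

```text
t: 9.43
tcp_pos: [605.2, -340.0, 25.9]
eef_rot: [3.14, -0.003, 0.001]
wrist_force: [0.9, -0.4, 0.4]
gripper_width: 91.0
grip_force: 0.0
```

>>> send_rows:
  commands: [0,0,0,0,0,0,0,0,0,0,0,0,0,0,0,0,0,0,0,0,0,0,0,0,0,0,0,0,0,0,0,0,0,0,0,0,0,0,0,0,0,0,0,0,0,0,0,0]
  grip: 0

```text
t: 10.1
tcp_pos: [603.9, -339.9, 24.2]
eef_rot: [3.141, -0.0, 0.0]
wrist_force: [-0.3, 1.0, 1.9]
gripper_width: 55.1
grip_force: 30.0
```

>>> send_rows:
  commands: [0,0,-0.15,0,0,0,0,0,-0.3,0,0,0,0,0,-0.3,0,0,0,0,0,-0.3,0,0,0,0,-0.1,-0.3,0,0,0,0,-0.6,-0.3,0,0,0,0,-0.6,-0.3,0,0,0,0,-0.6,-0.3,0,0,0,0,-0.6,-0.3,0,0,0,0,-0.6,-0.3,0,0,0,0,-0.6,-0.3,0,0,0,0,-0.6,-0.3,0,0,0]

```text
t: 11.1
tcp_pos: [603.2, -33.8, 173.9]
eef_rot: [-3.138, 0.001, 0.005]
wrist_force: [-0.2, 0.0, -0.2]
gripper_width: 54.7
grip_force: 30.0
```

>>> send_rows:
  commands: [-0.227,-0.623,0,0,0,-0.452,-0.227,-0.623,0,0,0,-0.452,-0.227,-0.623,0,0,0,-0.452,-0.227,-0.623,0,0,0,-0.452,-0.227,-0.623,0,0,0,-0.452,-0.227,-0.623,0,0,0,-0.452,-0.227,-0.623,0,0,0,-0.452,-0.227,-0.623,0,0,0,-0.452,-0.227,-0.623,0,0,0,-0.452,-0.227,-0.623,0,0,0,-0.452,-0.227,-0.623,0,0,0,-0.452,-0.227,-0.623,0,0,0,-0.452]

```text
t: 12.1
tcp_pos: [490.9, 270.5, 173.8]
eef_rot: [3.141, 0.0, 0.472]
wrist_force: [0.8, -1.1, -0.5]
gripper_width: 55.1
grip_force: 30.0
```

>>> send_rows:
  commands: [0,0,0.06,0,0,0,0,0,0.14,0,0,0,0,0,0.22,0,0,0,0,0,0.26,0,0,0,0,0,0.28,0,0,0,0,0,0.29,0,0,0,0,0,0.301,0,0,0,0,0,0.301,0,0,0,0,0,0.301,0,0,0,0,0,0.301,0,0,0]

```text
t: 12.93
tcp_pos: [491.4, 272.2, 24.8]
eef_rot: [3.142, -0.003, 0.473]
wrist_force: [0.0, 0.0, -1.2]
gripper_width: 54.7
grip_force: 30.0
```

>>> send_rows:
  commands: [0,0,0,0,0,0,0,0,0,0,0,0,0,0,0,0,0,0,0,0,0,0,0,0,0,0,0,0,0,0,0,0,-0.08,0,0,0,0,0,-0.16,0,0,0,0,0,-0.24,0,0,0,0,0,-0.32,0,0,0,-0.1,0,-0.4,0,0,0,-0.1,0,-0.4,0,0,0,-0.1,0,-0.4,0,0,0]
  grip: 1

```text
t: 13.93
tcp_pos: [444.8, 248.5, 227.5]
eef_rot: [-3.142, -0.006, 0.474]
wrist_force: [0.3, 0.3, -1.4]
gripper_width: 91.2
grip_force: 0.0
```

>>> send_rows:
  commands: [0,0,0,0,0,0,0,0,0,0,0,0,0,0,0,0,0,0,0,0,0,0,0,0]

```text
t: 14.27
tcp_pos: [446.0, 249.0, 221.9]
eef_rot: [3.141, 0.003, 0.473]
wrist_force: [0.0, 0.4, 0.6]
gripper_width: 90.9
grip_force: 0.0
```

Run:
```python
from h import *
s=ctrl.sense();print(s['t'],s['tcp_pos'],s['eef_rot'],s['gripper_width'])
T=tool();im,d=cap('wrist');cv2.imwrite('pics/w3.png',im[...,::-1]);np.savez('w3.npz',im=im,d=d,T=T)
P=cloud('wrist',d,T);Z=P[...,2]
blobs(P,(d>0)&(Z>40)&(Z<60),'sc',300)
blobs(P,(d>0)&(Z>12)&(Z<25),'top',3000)
im,d=cap('top');P=cloud('top',d);Z=P[...,2]
blobs(P,(d>0)&(Z>75)&(P[...,0]<700)&(P[...,0]>350),'jars',40)
```

```text
14.2667 [446.03454138 249.01094375 221.90391218] [3.14144941e+00 2.60128427e-03 4.73359883e-01] 90.93487192701905
sc 2308 med [586.5 320.8  53. ] mx 56.4 circ 594.2 325.5 28.0 rect [586.1 321.2] [37.1 54.7] 26.8 px [285.  20.]
sc 2872 med [516.3 351.2  52.9] mx 56.4 circ 516.0 352.6 28.6 rect [516.  352.6] [56.4 55.7] 52.0 px [224.  78.]
sc 2847 med [566.9 247.3  52.9] mx 56.8 circ 567.9 246.1 28.6 rect [567.5 246.1] [56.  55.5] 84.2 px [346.  80.]
sc 713 med [633.3  74.4  48.1] mx 60.0 circ 648.5 57.8 30.7 rect [642.2  67.8] [61.3 24.2] 32.3 px [542.  98.]
sc 2451 med [491.9 272.9  52.9] mx 55.9 circ 491.1 272.4 28.2 rect [491.3 272.6] [55.4 55.3] 71.0 px [286. 140.]
sc 774 med [544.5  73.7  50.3] mx 59.9 circ 549.6 48.6 34.4 rect [546.   63.4] [68.8 30.8] 13.8 px [486. 183.]
top 23876 med [537.4 291.3  20.5] mx 25.0 circ 543.0 299.8 141.0 rect [542.3 299.4] [201.3 201.2] 72.3 px [285.  90.]
jars 118 med [651.9  49.5  82. ] mx 88.2 circ 651.8 45.6 22.3 rect [653.   49.4] [15.1 44.5] 71.2 px [256. 175.]
jars 12472 med [432.2 222.1 591.4] mx 645.9 circ 415.9 218.4 106.9 rect [420.4 234.1] [176.1 169.6] 10.9 px [106. 302.]
jars 542 med [426.9  40.2  93.7] mx 99.6 circ 425.7 40.2 29.5 rect [426.1  39.9] [55.3 56.9] 45.3 px [259. 275.]
jars 61 med [387.7 615.   83.4] mx 89.0 circ 384.4 621.5 38.3 rect [386.2 618.8] [76.6 16.8] 33.1 px [  9. 289.]
```

View pics/w3.png

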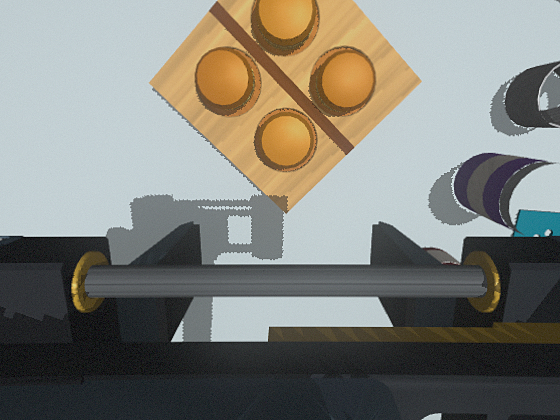

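The wrist view shows all four hollows filled with upright scones at (285,20), (224,78), (346,80) and (286,140). Next I'll take a close look at the stencil.

>>> send_rows:
  commands: [-0.44,0.69,0,0,0,0.072,-0.44,0.69,0,0,0,0.072,-0.44,0.69,0,0,0,0.072,-0.44,0.69,0,0,0,0.072,-0.44,0.69,0,0,0,0.072,-0.44,0.69,0,0,0,0.072,-0.44,0.69,0,0,0,0.072,-0.44,0.69,0,0,0,0.072,-0.44,0.69,0,0,0,0.072,-0.44,0.69,0,0,0,0.072,-0.44,0.69,0,0,0,0.072,-0.44,0.69,0,0,0,0.072]

```text
t: 15.37
tcp_pos: [407.2, -159.8, 222.9]
eef_rot: [-3.141, 0.001, 0.394]
wrist_force: [0.0, -0.0, -0.6]
gripper_width: 91.3
grip_force: 0.0
```

>>> send_rows:
  commands: [0,0,0,0,0,0,0,0,0,0,0,0,0,0,0,0,0,0,0,0,0,0,0,0,0,0,0,0,0,0]

```text
t: 15.78
tcp_pos: [407.5, -157.5, 223.5]
eef_rot: [3.141, -0.0, 0.4]
wrist_force: [-0.1, 0.7, -0.3]
gripper_width: 91.3
grip_force: 0.0
```

Run:
```python
from h import *
s=ctrl.sense();print(s['t'],s['tcp_pos'],s['eef_rot'],s['gripper_width'])
T=tool();im,d=cap('wrist');cv2.imwrite('pics/w4.png',im[...,::-1]);np.savez('w4.npz',im=im,d=d,T=T)
P=cloud('wrist',d,T);Z=P[...,2];hsv=cv2.cvtColor(im,cv2.COLOR_RGB2HSV)
blobs(P,(d>0)&(Z>40)&(Z<70),'grip',300)
t=(d>0)&(hsv[...,0]>80)&(hsv[...,0]<100)&(hsv[...,1]>80)&(Z<15); blobs(P,t,'teal',2000)
w=(d>0)&~t&(Z<3); blobs(P,w,'flower',15)
```

```text
15.7833 [ 407.54357111 -157.52849444  223.50457697] [ 3.14147031e+00 -8.04871688e-05  3.99864470e-01] 91.25051296039761
grip 1619 med [ 500.3 -118.9   62.2] mx 64.8 circ 499.0 -118.9 39.6 rect [ 499.1 -119.3] [79.2 19.9] 22.4 px [286.  88.]
grip 1353 med [435.7  13.4  61.3] mx 70.0 circ 426.7 38.6 34.2 rect [429.2  27.5] [68.4 41.7] 12.6 px [126.  97.]
grip 2011 med [ 430.4 -328.9   53.6] mx 56.8 circ 429.1 -334.5 28.0 rect [ 428.9 -332.1] [55.1 50.4] 4.2 px [443. 233.]
teal 20186 med [ 504.8 -117.5    3.6] mx 6.7 circ 499.1 -119.4 115.3 rect [ 498.8 -119.2] [164.5 165.4] 22.7 px [286.  88.]
flower 77899 med [413.  -38.9   0.5] mx 3.0 circ 450.7 -104.0 337.6 rect [ 436.6 -113.4] [295.7 633.3] 22.9 px [220. 129.]
flower 441 med [ 633.4 -306.4    0.8] mx 3.0 circ 636.2 -305.1 23.7 rect [ 636.3 -305.7] [13.3 46.6] 84.7 px [498.  41.]
flower 525 med [ 635.2 -320.3    0.8] mx 2.9 circ 634.9 -322.3 23.5 rect [ 635.  -320.6] [12.4 46.7] 84.8 px [511.  45.]
flower 520 med [ 634.2 -335.     0.8] mx 3.0 circ 633.7 -336.1 23.9 rect [ 633.8 -334.9] [13.  47.1] 84.0 px [522.  52.]
flower 63 med [
[... 5988 characters left out ...]
 0.5] mx 2.4 circ 415.8 -300.0 9.1 rect [ 415.8 -300. ] [11.5 15.3] 83.0 px [397. 221.]
flower 110 med [ 412.3 -313.8    0.5] mx 2.2 circ 413.3 -314.7 9.5 rect [ 413.1 -314.2] [11.6 17. ] 83.2 px [405. 228.]
flower 85 med [ 396.8 -387.1    0.6] mx 2.5 circ 399.2 -386.7 11.3 rect [ 397.8 -388.4] [ 9.6 22.2] 48.8 px [453. 260.]
flower 18 med [ 391.7 -374.     0. ] mx 2.6 circ 392.5 -373.9 3.8 rect [ 391.5 -374. ] [4.  7.6] 7.8 px [441. 260.]
flower 7524 med [ 239.3 -201.9    0.3] mx 2.8 circ 218.4 -230.8 147.3 rect [ 238.  -222.5] [ 68.  293.8] 23.0 px [273. 316.]
flower 95 med [ 1.804e+02 -4.782e+02  1.000e-01] mx 1.9 circ 179.7 -475.2 13.2 rect [ 178.9 -475.7] [12.6 25.2] 28.7 px [433. 417.]
```

View pics/w4.png

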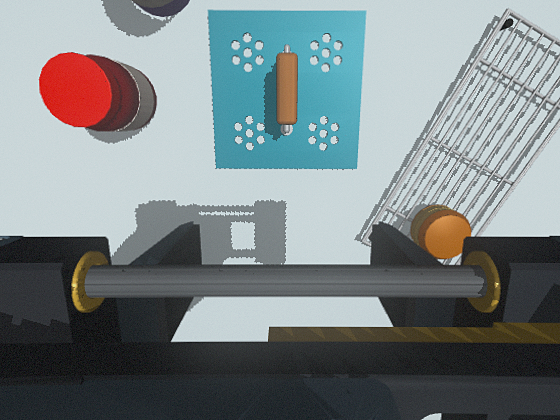

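The wrist view shows the stencil at (286,88), its grip along the tool's x axis and its flowers clear. I'm moving in to grasp it.

>>> send_rows:
  commands: [0.2,0,0,0,0,0.004,0.2,0,0.05,0,0,0.004,0.2,0,0.12,0,0,0.004,0.2,0,0.19,0,0,0.004,0.2,0,0.26,0,0,0.004,0.2,0,0.32,0,0,0.004,0.2,0,0.35,0,0,0.004,0.2,0,0.37,0,0,0.004,0.2,0,0.381,0,0,0.004,0.2,0,0.381,0,0,0.004,0.2,0,0.381,0,0,0.004,0.2,0,0.381,0,0,0.004]

```text
t: 16.83
tcp_pos: [500.6, -119.9, 34.2]
eef_rot: [3.14, -0.002, 0.394]
wrist_force: [-1.3, 0.4, 0.0]
gripper_width: 91.6
grip_force: 0.0
```

>>> send_rows:
  commands: [0,0,0,0,0,0,0,0,0,0,0,0,0,0,0,0,0,0,0,0,0,0,0,0,0,0,0,0,0,0,0,0,0,0,0,0,0,0,0,0,0,0,0,0,0,0,0,0,0,0,0,0,0,0,0,0,0,0,0,0,0,0,0,0,0,0,0,0,0,0,0,0]
  grip: 0

```text
t: 17.83
tcp_pos: [499.6, -119.7, 32.9]
eef_rot: [3.142, 0.0, 0.394]
wrist_force: [0.2, -0.2, -1.3]
gripper_width: 19.9
grip_force: 30.0
```

```bash
python3 -c "
from h import *
s=ctrl.sense();print(s['t'],s['tcp_pos'],s['eef_rot'],s['gripper_width'],s['grip_force'],s['wrist_force'])"
```

```text
17.8333 [ 499.55011348 -119.66407308   32.91295604] [3.14156019e+00 3.27361257e-05 3.93721167e-01] 19.87499145636611 29.998281598091125 [ 0.22102114 -0.17923774 -1.26148693]
```

The grip is held at 19.9 mm. I'm lifting gently now.

>>> send_rows:
  commands: [0,0,-0.01,0,0,0,0,0,-0.03,0,0,0,0,0,-0.06,0,0,0,0,0,-0.1,0,0,0,0,0,-0.14,0,0,0,0,0,-0.18,0,0,0,0,0,-0.22,0,0,0,0,0,-0.26,0,0,0,0,0,-0.29,0,0,0,0,0,-0.31,0,0,0,0,0,-0.32,0,0,0,0,0,-0.32,0,0,0]

```text
t: 18.83
tcp_pos: [499.9, -119.8, 194.1]
eef_rot: [3.14, -0.002, 0.394]
wrist_force: [-0.7, -0.8, -2.2]
gripper_width: 19.7
grip_force: 30.0
```

Run:
```python
from h import *
s=ctrl.sense();print(s['t'],s['tcp_pos'],s['eef_rot'],s['gripper_width'],s['grip_force'],s['wrist_force'],s['wrist_torque'])
for n in ('side','wrist'):
    T=tool();im,d=cap(n);cv2.imwrite(f'pics/{n}5.png',im[...,::-1])
    P=cloud(n,d,T if n=='wrist' else None);Z=P[...,2];hsv=cv2.cvtColor(im,cv2.COLOR_RGB2HSV)
    t=(d>0)&(hsv[...,0]>80)&(hsv[...,0]<100)&(hsv[...,1]>80)&(Z>100)&(Z<200); blobs(P,t,'teal',500)
    q=P[t]; A=np.c_[q[:,:2]-[499.5,-119.5],np.ones(len(q))]; print(np.linalg.lstsq(A,q[:,2],rcond=None)[0])
```

```text
18.8333 [ 499.91494012 -119.75182336  194.1078601 ] [ 3.14019000e+00 -1.64419954e-03  3.93891291e-01] 19.72894912053032 29.99764323234558 [-0.66972291 -0.83511819 -2.22834043] [ 0.04622545 -0.05610816  0.03806631]
teal 3080 med [ 487.2 -104.   162.8] mx 199.2 circ 498.5 -121.7 114.6 rect [ 497.8 -120.2] [163.5 167.8] 22.3 px [366. 162.]
[1.31677272e-02 1.41783992e-02 1.62733810e+02]
teal 32482 med [541.6 -97.8 163.6] mx 199.8 circ 536.4 -103.6 91.4 rect [ 534.8 -103.9] [ 85.5 165.1] 22.5 px [285. 163.]
[ 1.42466644e-03 -2.02745719e-04  1.63587016e+02]
```

View pics/side5.png

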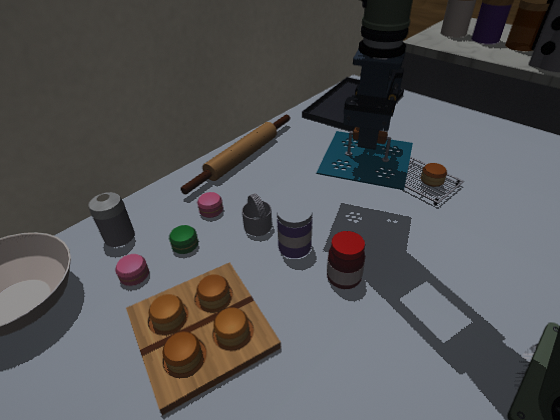

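The side view shows the stencil level in the gripper at (366,160), and the board with four scones at (205,325). The jar, tin and cutter are standing where they were. I'm carrying it across.

>>> send_rows:
  commands: [0.004,-0.008,0,0,0,0,0.016,-0.03,0,0,0,0,0.036,-0.067,0,0,0,0,0.056,-0.104,0,0,0,0,0.08,-0.148,0,0,0,0,0.104,-0.192,0,0,0,0,0.124,-0.229,0,0,0,0,0.144,-0.266,0,0,0,0,0.164,-0.303,0,0,0,0,0.184,-0.34,0,0,0,0,0.196,-0.362,0,0,0,0,0.2,-0.37,0,0,0,0]

```text
t: 19.93
tcp_pos: [520.6, 91.9, 192.3]
eef_rot: [-3.141, 0.001, 0.396]
wrist_force: [-0.7, -0.1, -0.8]
gripper_width: 19.7
grip_force: 30.0
```

>>> send_rows:
  commands: [0.004,-0.008,0,0,0,0,0.016,-0.03,0,0,0,0,0.036,-0.067,0,0,0,0,0.056,-0.104,0,0,0,0,0.08,-0.148,0,0,0,0,0.104,-0.192,0,0,0,0,0.124,-0.229,0,0,0,0,0.144,-0.266,0,0,0,0,0.164,-0.303,0,0,0,0,0.184,-0.34,0,0,0,0,0.196,-0.362,0,0,0,0,0.2,-0.37,0,0,0,0]

```text
t: 20.93
tcp_pos: [542.4, 300.4, 192.6]
eef_rot: [-3.141, -0.0, 0.395]
wrist_force: [0.3, -0.6, -1.8]
gripper_width: 19.6
grip_force: 30.0
```

>>> send_rows:
  commands: [0,0,0,0,0,-0.03,0,0,0,0,0,-0.09,0,0,0,0,0,-0.18,0,0,0,0,0,-0.28,0,0,0,0,0,-0.38,0,0,0,0,0,-0.48,0,0,0,0,0,-0.58,0,0,0,0,0,-0.68,0,0,0,0,0,-0.76,0,0,0,0,0,-0.81,0,0,0,0,0,-0.828,0,0,0,0,0,-0.828]

```text
t: 21.93
tcp_pos: [542.3, 297.9, 192.9]
eef_rot: [3.142, 0.001, 1.26]
wrist_force: [-1.0, 0.1, -1.6]
gripper_width: 19.8
grip_force: 30.0
```

>>> send_rows:
  commands: [0,0,0,0,0,0,0,0,0,0,0,0,0,0,0,0,0,0,0,0,0,0,0,0,0,0,0,0,0,0,0,0,0,0,0,0]

```text
t: 22.43
tcp_pos: [542.2, 298.8, 192.9]
eef_rot: [3.142, 0.0, 1.261]
wrist_force: [-0.3, 0.2, -1.9]
gripper_width: 19.6
grip_force: 30.0
```

```bash
cat > m.py <<'E'
from h import *
s=ctrl.sense();print(s['t'],s['tcp_pos'],s['eef_rot'],np.degrees(s['eef_rot'][2]),s['gripper_width'],s['wrist_force'])
z0=s['tcp_pos'][2]-33
for n in ('wrist','side','top'):
    T=tool();im,d=cap(n);cv2.imwrite(f'pics/{n}_{s["t"]:.0f}.png',im[...,::-1])
    P=cloud(n,d,T if n=='wrist' else None);Z=P[...,2];hsv=cv2.cvtColor(im,cv2.COLOR_RGB2HSV)
    t=(d>0)&(hsv[...,0]>80)&(hsv[...,0]<100)&(hsv[...,1]>80)&(abs(Z-z0)<15)&(P[...,1]>100); print(n); blobs(P,t,'teal',100)
    q=P[t]; A=np.c_[q[:,:2]-[542.3,299.3],np.ones(len(q))]; print(np.linalg.lstsq(A,q[:,2],rcond=None)[0].round(4))
    if n!='wrist': blobs(P,(d>0)&(Z>40)&(Z<58)&(P[...,1]>200)&(P[...,0]<640)&(P[...,0]>460)&(P[...,1]<400)&(hsv[...,0]<25),'sc',60)
E
python3 m.py
```

```text
22.4333 [542.23405015 298.79646125 192.90211672] [3.14155439e+00 1.30349654e-04 1.26081735e+00] 72.23951314111515 19.591272389519162 [-0.25995889  0.23301475 -1.92413003]
wrist
teal 32300 med [559.8 343.4 163.5] mx 166.2 circ 554.7 336.9 91.6 rect [554.4 335.6] [ 85.4 164.8] 72.3 px [285. 163.]
[1.60000e-03 1.00000e-03 1.63438e+02]
side
teal 7304 med [515.9 320.  162.2] mx 174.7 circ 541.4 297.4 114.6 rect [541.6 296.9] [163.9 166.4] 72.1 px [183. 284.]
[2.500000e-03 8.000000e-04 1.621712e+02]
sc 874 med [484.8 274.5  51.3] mx 55.3 circ 490.1 271.7 29.0 rect [487.9 271.6] [56.2 53. ] 87.9 px [231. 323.]
sc 1009 med [509.8 353.8  50.7] mx 55.5 circ 515.0 351.4 28.3 rect [513.  352.4] [55.2 51.9] 69.0 px [181. 349.]
top
teal 148 med [600.3 334.1 162.2] mx 167.0 circ 600.2 330.6 22.3 rect [600.3 330.1] [40.6 27. ] 72.2 px [121. 194.]
teal 2456 med [528.9 254.8 162. ] mx 169.0 circ 530.2 256.7 88.6 rect [530.5 259.9] [ 85.1 162.8] 72.3 px [157. 227.]
[ 5.000000e-04 -7.000000e-04  1.619993e+02]
sc 62 med [559.3 223.6  47.6] mx 55.5 circ 561.6 228.6 20.0 rect [560.  224.1] [ 9.7 40. ] 70.3 px [182. 216.]
```

The stencil hangs square and about 1 mm off the board centre. I'm correcting that and lowering slowly until it hangs 1 cm above the scone tops.

>>> send_rows:
  commands: [0.002,0,0.006,0,0,0,0.002,0,0.02,0,0,0,0.002,0,0.04,0,0,0,0.002,0,0.063,0,0,0,0.002,0,0.086,0,0,0,0.002,0,0.109,0,0,0,0.002,0,0.132,0,0,0,0.002,0,0.152,0,0,0,0.002,0,0.17,0,0,0,0.002,0,0.182,0,0,0,0.002,0,0.19,0,0,0,0.002,0,0.194,0,0,0]

```text
t: 23.58
tcp_pos: [542.5, 299.7, 95.3]
eef_rot: [-3.141, 0.001, 1.261]
wrist_force: [0.1, 0.6, -1.9]
gripper_width: 19.7
grip_force: 30.0
```

>>> send_rows:
  commands: [0,0,0,0,0,0,0,0,0,0,0,0,0,0,0,0,0,0,0,0,0,0,0,0,0,0,0,0,0,0,0,0,0,0,0,0]

```text
t: 24.08
tcp_pos: [542.7, 299.8, 96.2]
eef_rot: [3.141, -0.0, 1.261]
wrist_force: [-1.1, 0.6, -1.8]
gripper_width: 19.8
grip_force: 30.0
```

```bash
python3 m.py; ls pics | tail -8
```

```text
24.0833 [542.68736586 299.79106876  96.21922078] [ 3.14113575e+00 -3.32312618e-04  1.26092682e+00] 72.24578527848384 19.75356347098195 [-1.10064819  0.64314137 -1.76217643]
wrist
teal 32359 med [560.3 344.4  66.8] mx 69.6 circ 555.2 338.3 91.4 rect [554.7 336.6] [ 85.3 165. ] 72.3 px [285. 163.]
[2.20000e-03 1.10000e-03 6.67581e+01]
side
teal 6004 med [513.1 324.6  65.3] mx 68.9 circ 542.3 298.6 114.2 rect [541.7 298.1] [163.9 166. ] 72.2 px [194. 323.]
[ 3.00000e-03 -3.20000e-03  6.54069e+01]
top
teal 106 med [599.6 330.3  65.7] mx 70.8 circ 599.6 327.9 21.9 rect [599.8 327.5] [38.1 26.5] 72.2 px [136. 198.]
teal 1962 med [530.7 254.1  65.2] mx 73.4 circ 529.8 254.7 87.0 rect [530.2 259.8] [ 82. 163.] 72.1 px [167. 228.]
[ 4.00000e-03 -1.50000e-03  6.50385e+01]
top_24.png
w1.png
w2.png
w3.png
w4.png
wrist5.png
wrist_22.png
wrist_24.png
```

```bash
python3 -c "
import cv2
a=cv2.imread('pics/side_24.png');cv2.imwrite('pics/crop.png',cv2.resize(a[180:400,60:380],None,fx=2.4,fy=2.4))"
```

```text
(no output)
```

View pics/crop.png

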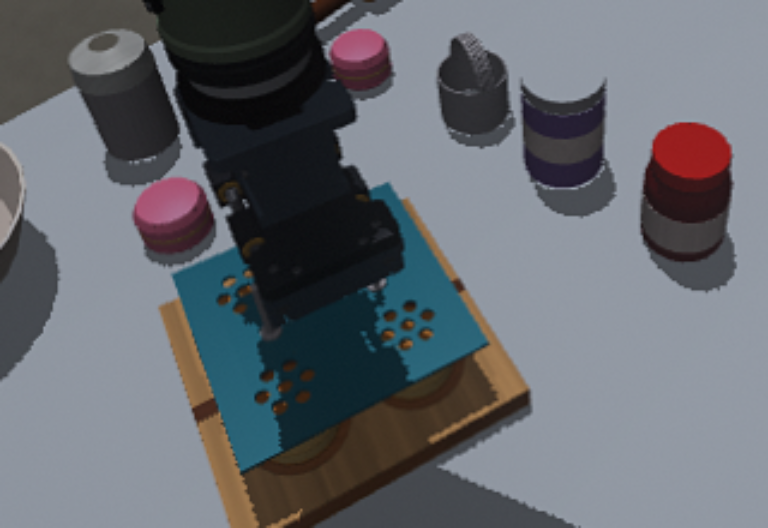

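The crop shows the stencil level and square over the board, with brown scone showing through the flowers at (285,388) and (407,325). The jar, tin and cutter are still standing.

```bash
python3 -c "
from h import *
print(ctrl.hand_in())"
```

```text
the job is handed in; nothing more can be done
None
```

The job is handed in: the board holds four upright scones, one stays on the rack, and the stencil is held level and square over the board, each flower centred over its scone to within about 2 mm, about 1 cm above the tops, with the jar, tin and cutter still standing.

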